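Free the pawl and lower the lid press onto the frosting tub

ROBOT

A 6-joint arm with a two-finger parallel gripper is mounted at the origin on a cart in front of the work surface, level with it; the furniture and walls round the work are solid. World frame = base frame: x ahead of the robot, y to its left, z up, the work surface at z = 0. Lengths are in m, angles in rad, forces in N, time in s.
With the tool pointing down it reaches from about 0.35 to 0.975 m from the base axis. Payload 4.9 kg.
Tool frame: the origin (TCP) lies midway between the tips of the shut fingers; the grasp point (between the pads) lies 19 mm behind it; z points along the fingers, y is the line along which they close (so a half turn about z gives the same grasp; the last joint's range is limited). The gripper opens to 85 mm and grips with 20 to 120 N. Pads are 22 mm wide; open, the fingers measure 114 mm over their backs; the gripper's body (76 mm by 85 mm) begins 54 mm behind the grasp point. The pads swing forward as they close: fully open they stand 13 mm farther back than shut.
Start: joints at [-1.339, 0.053, 1.613, -0, 1.476, -0.119], TCP at [0.215, -0.587, 0.231] pointing down, gripper open.
Joint ranges: [-3.01, 3.01], [-1.01, 2.22], [0.06, 2.58], [-1.02, 4.17], [0.09, 2.62], [-3.14, 3.14]. Speed limits (rad/s): [2.57, 2.57, 3.14, 3.14, 3.14, 3.14].

INTERFACE

Orientations are given as a rotation vector (axis times angle).
In Python, from station import ctrl gives the robot as it stands. The module is installed in compiled form; this text tells all that it offers.
- The arm moves only by the shell command python3 -m handwheel 'ROWS' [OPENING] [FORCE]. ROWS is JSON, a list of rows, each a list of 2 entries, a list of its own where there are three numbers: the shift along the tool's x, y, z in cm, then the turn, a rotation vector about the tool's x, y, z in rad. In form: [[[tx, ty, tz], [ax, ay, az]], ...]. A call has 1 to 5 rows; each row is the pose to reach, as a shift and turn from the pose commanded when the call began, along the tool's axes at that moment; what a row does not reach only later rows make up. A row lasts 1/8 s, in which the tool goes at most 62.5 mm and 10.7 degrees, less where a joint would pass 70% of its speed; a pose out of reach is approached as far as the arm can. A call with a gripper value outside its range is refused whole. OPENING is the gripper's target within -1 to 1 (shut at 1, half-way at 0, fully open at -1), set as the call begins (- or left out, the last holds). The fingers move at their own pace and stop on an object; FORCE is the grip in N (left out, the last holds). Time passes only in rows, so rows that repeat a pose let the fingers close. It gives the time, the measured TCP pose, the force, the opening and the grip force at its end, in the units of the state.
- ctrl.get_obs(): the state, without advancing time (a new reading comes with each control period).
- ctrl.get_image(name): name is "scene" or "top" or "wrist"; returns the picture (400x640x3 uint8, blue, green, red); there is no depth.
- ctrl.calibration(name): a dict with "fx", "fy", "cx", "cy" (pixels), "k1" (the pictures are not rectified: a ray, as slopes to the right and down, at radius r is drawn at 1 + k1 r^2 times it, then the intrinsics apply), "R" (3x3) and "t" (3): a world point X has camera coordinates R X + t. Camera axes: x right, y down, z forward; pixel columns grow to the right and rows downward; lengths in m; the calibration is good to about 2 mm. A picture is of the moment at which its call begins: read the wrist's pose just before it. calibration takes no time and is no camera call; for the wrist camera it gives the pose at the moment of the call.
- ctrl.finish_job(): hands the job in; it is judged then, once.
Trained networks look in the newest picture that a camera, given by its name, has taken for a name from the list of things; names that differ only in an ending like _2 or _b are one class to them, and where a whole thing is asked for, a point or a joint stands for the part that bears it (a point fixed in the world has none). Each returns a list of dicts, best first, with "score" (0 to 1); they miss things now and then, are a little off and sometimes report something else, mostly with a low value. They report only what shows in the picture. A call takes as long as a camera call.
- ctrl.look_for(camera, query): "position" ([column, row] in pixels, amid what is visible of it).
- ctrl.landmark_of(camera, query): "position" ([column, row] in pixels: a listed point, or the origin of a listed thing).
The state is a dict: "t": time; "q": joint angles; "dq": joint speeds; "effort": joint torques, N m; "tool_pos": TCP position; "tool_rot": TCP orientation; "contact_force": force on the tool from outside, world axes, zero at the start; "wrist_torque": the same for the moment, N m; "opening": finger opening in m; "grip_force": force on a finger pad.
Only numpy, scipy, OpenCV 4.12 (cv2) and the standard library are available. Lean on these libraries where they do the work, as an engineer would, in place of code of your own. Each camera call takes 0.05 s, during which the arm holds its last target. There are 200 camera calls.

TASK

The lid press holds its green arm up above the frosting tub by a ratchet. With the fingertips only, press the red tab of the ratchet pawl all the way down so that the pawl lifts clear of the teeth (it stays there), then push the arm down by its black cross bar past the teeth until its rubber pad rests on the tub's lid. Lift and carry nothing, and leave the tub, the cupcakes and the spice jar where they stand.

Things in the scene. Friction and masses are not known exactly. Their poses are not given: they have to be found in the camera images.
- lidpress: bench lid press, fixed: aluminium base plate 180 x 320 x 10 mm with grey cheeks up to 198 mm. Origin on the work surface under the middle of the mechanism; z up; the arm points along its -y axis (to the robot's right), the red pawl tab lies towards its +y axis. The arm swings in the upright plane x = 0 of this frame
- press_hinge (a point): centre of the arm's hinge pin, 140 mm above the work surface; the pin runs along the press's x axis, press origin + 80 mm along the press's y
- press_arm (a joint): angle of the green arm, rad: 0 = fully raised (45 degrees above level), grows as the arm is pushed down, 0.785 = level with the rubber pad resting on the lid, which stops it. Starts between 0.00 and 0.17. Stiff hinge: it stays where it is left and takes about 3 to 7 N at the cross bar to push. While the pawl is in, a tooth stops it at about 0.22 (it gives a little under force)
- bar_grip (a point): centre of the black cross bar at the arm's end, 265 mm from the hinge pin; bar 24 mm in diameter, 64 mm long along the press's x axis, turns with the arm; push it down from above, following its arc about the hinge, about 0.19 m down and 0.08 m away from the hinge. With the arm down its centre is 140 mm above the work surface
- press_pawl (a joint): angle of the pawl, rad: 0 = its nose is between the teeth, grows as the red tab is pressed down, 0.35 = stop, fully free; nose clear of the teeth from about 0.13. It stays where it is left (friction); about 3 to 5 N on the tab moves it
- pawl_tab (a point): middle of the top face of the red pawl tab, 24 x 24 mm, 8 mm thick, 204 mm above the work surface before it is pressed; it goes down about 23 mm to its stop, turning about a pin 66 mm nearer the arm and 18 mm lower
- tub: lidded frosting tub with pink frosting, about 203 mm across and 106 mm high, loose on the base plate under the arm; origin at the centre of its underside; lid top 116 mm above the work surface
- vanilla_cupcake_3: vanilla frosted cupcake, 74 mm across, 72 mm high, loose; origin at its underside; leave alone
- choc_cupcake_5: dark chocolate cupcake, 76 mm across, 64 mm high, loose; origin at its underside; leave alone
- spice_jar_1: small spice jar, 47 mm across, 98 mm high, loose; origin at its underside; leave alone

How it is judged:
On the way:
1. the pawl is pressed free while the arm is still held up (value of joint press_pawl above 0.18 rad and value of joint press_arm below 0.3 rad), for 0.2 s.
At the end, for the whole second after the job is handed in: the arm is down and at rest with its pad on the lid (arm angle over 0.755 rad, pad within about 4 mm of the lid), the pawl still clear of the teeth (over 0.15 rad), the tub upright and within 20 mm of where it stood (value of joint press_arm above 0.755 rad and velocity of joint press_arm between -0.05 and 0.05 rad/s and value of joint press_pawl above 0.15 rad and distance of tub from where it was at the start of the episode below 0.02 m and angle between tub's own z axis and vertical below 0.05 rad); the robot touches nothing.
It fails at once if the vanilla cupcake is pushed or carried more than 30 mm from its place (distance of vanilla_cupcake_3 from where it was at the start of the episode above 0.03 m).
It fails at once if the chocolate cupcake is pushed or carried more than 30 mm from its place (distance of choc_cupcake_5 from where it was at the start of the episode above 0.03 m).
It fails at once if the spice jar is pushed or carried more than 30 mm from its place (distance of spice_jar_1 from where it was at the start of the episode above 0.03 m).
It fails at once if the tub is pushed or carried more than 30 mm from its place (distance of tub from where it was at the start of the episode above 0.03 m).
It also fails if it takes over 48 s, if anything falls off the work surface, if the arm or the gripper's body presses on something with over 40 N, if the wrist force passes 120 N, or if a joint passes its speed limit or range.

## Working session

There is one attempt and no reset: what is moved stays moved. The work goes in short steps, Python scripts to look and compute and a shell command to move; the robot and the scene stay as the last step left them, time stands still between calls to the robot, and variables do not carry over. Pictures are saved under pics/ and viewed, at most 10 in all, crops included, and the job is handed in when it is done.

```bash
mkdir -p pics; cat > h.py <<'E'
import numpy as np, cv2
from station import ctrl
from scipy.spatial.transform import Rotation as Ro
from scipy.optimize import least_squares
def ray(c,px):
    K=ctrl.calibration(c); d=np.array([(px[0]-K['cx'])/K['fx'],(px[1]-K['cy'])/K['fy']]); u=d.copy()
    for _ in range(20): u=d/(1+K['k1']*(u@u))
    R=np.array(K['R']);t=np.array(K['t'])
    v=R.T@np.array([u[0],u[1],1]); return -R.T@t, v/np.linalg.norm(v)
def atz(c,px,z):
    o,v=ray(c,px); return o+v*(z-o[2])/v[2]
def tri(obs):
    A=np.zeros((3,3));b=np.zeros(3)
    for c,px in obs:
        o,v=ray(c,px);P=np.eye(3)-np.outer(v,v);A+=P;b+=P@o
    X=np.linalg.solve(A,b)
    return X,[np.linalg.norm(np.cross(X-ray(c,p)[0],ray(c,p)[1])) for c,p in obs]
def shift(target):
    o=ctrl.get_obs();R=Ro.from_rotvec(o['tool_rot'])
    return R.inv().apply(np.array(target)-o['tool_pos'])*100
E
python3 - <<'E'
from h import *
for c in ['scene','top']:
    cv2.imwrite(f'pics/{c}0.png',ctrl.get_image(c))
    for q in ['pawl_tab','bar_grip','press_hinge','lidpress','tub','vanilla_cupcake_3','choc_cupcake_5','spice_jar_1']:
        print(c,q,[(round(d['score'],2),np.round(d['position'],1)) for d in ctrl.landmark_of(c,q)[:2]])
o=ctrl.get_obs();print(o['t'],o['tool_pos'],Ro.from_rotvec(o['tool_rot']).as_matrix().round(3),o['contact_force'])
E
```

```text
scene pawl_tab [(0.7, array([234.6, 210.8]))]
scene bar_grip [(0.61, array([355.1, 151.8]))]
scene press_hinge [(0.91, array([282.6, 222.4]))]
scene lidpress [(0.32, array([339.7, 211. ]))]
scene tub [(0.6, array([337.2, 253.6]))]
scene vanilla_cupcake_3 [(0.49, array([424.7, 281.9]))]
scene choc_cupcake_5 [(0.96, array([294.9, 321.8])), (0.22, array([286. , 222.8]))]
scene spice_jar_1 [(0.71, array([340.6, 210.4])), (0.52, array([336.4, 255.1]))]
top pawl_tab [(0.68, array([216.9, 178. ]))]
top bar_grip [(0.61, array([349. , 187.6]))]
top press_hinge [(0.56, array([270.9, 184.8])), (0.22, array([351.9, 191.6]))]
top lidpress [(0.77, array([302.7, 198.2]))]
top tub [(0.76, array([326.1, 201. ]))]
top vanilla_cupcake_3 [(0.89, array([381.9, 276.4]))]
top choc_cupcake_5 [(0.88, array([248.4, 273.3]))]
top spice_jar_1 [(0.63, array([370.8, 129.1]))]
0.9 [ 0.21477486 -0.58693758  0.23131669] [[ 0.939  0.344 -0.   ]
 [ 0.344 -0.939 -0.   ]
 [-0.     0.    -1.   ]] [-0.16178753  0.64071892  0.20365041]
```

```bash
python3 - <<'E'
from h import *
S=dict(pawl=(234.6,210.8),bar=(355.1,151.8),hinge=(282.6,222.4))
T=dict(pawl=(216.9,178),bar=(349,187.6),hinge=(270.9,184.8))
for k in S: print(k,tri([('scene',S[k]),('top',T[k])]))
print('pawl',atz('top',T['pawl'],.204),atz('scene',S['pawl'],.204));print('hinge',atz('top',T['hinge'],.14),atz('scene',S['hinge'],.14))
print('tub',atz('top',(326.1,201),.01),'press',atz('top',(302.7,198.2),0))
for p in [(381.9,276.4),(248.4,273.3),(370.8,129.1)]: print(atz('top',p,0))
E
```

```text
pawl (array([0.59525691, 0.2071587 , 0.20906024]), [np.float64(0.0024571907647032852), np.float64(0.002457190764703296)])
bar (array([ 0.55475676, -0.11396884,  0.32259568]), [np.float64(0.0012179368583787493), np.float64(0.0012179368583788294)])
hinge (array([0.58893142, 0.08004614, 0.13929327]), [np.float64(0.003716384914321704), np.float64(0.00371638491432177)])
pawl [0.59503515 0.20584908 0.204     ] [0.60514437 0.20712833 0.204     ]
hinge [0.58711335 0.07665055 0.14      ] [0.59030299 0.08344561 0.14      ]
tub [ 0.55851532 -0.07182189  0.01      ] press [ 0.56764628 -0.00422632  0.        ]
[ 0.34330324 -0.2311378   0.        ]
[0.35130742 0.15036023 0.        ]
[ 0.77303693 -0.20438255  0.        ]
```

View pics/scene0.png

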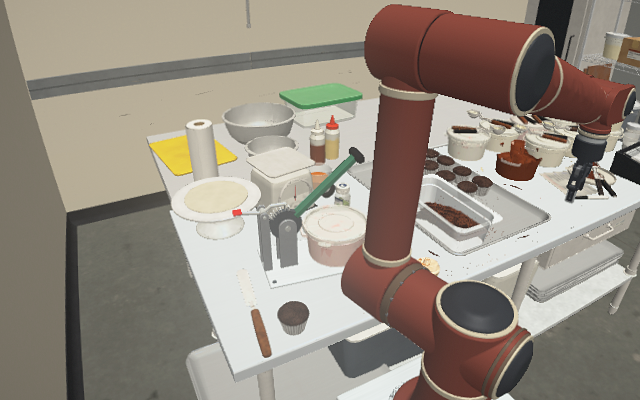

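View pics/top0.png

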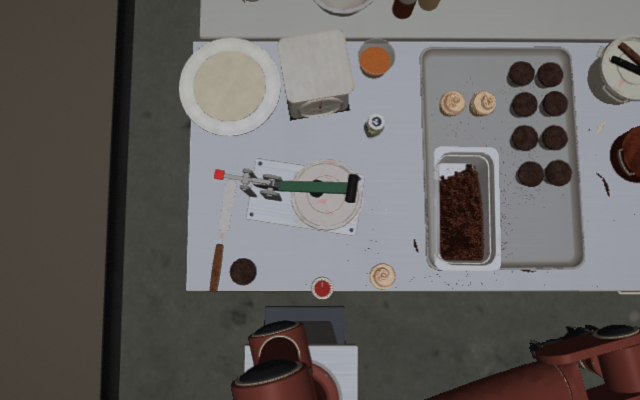

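Red tab is at about (237,212) in scene and (219,175) in top. The black bar is at (356,155) and (352,188), with the arm raised. I'll refine the tab by colour.

```bash
python3 - <<'E'
from h import *
P={}
for c,(u,v) in dict(scene=(237,212),top=(219,175)).items():
    im=cv2.imread(f'pics/{c}0.png').astype(int); m=(im[...,2]-np.maximum(im[...,0],im[...,1])>80)
    ys,xs=np.nonzero(m[v-12:v+12,u-14:u+14]); P[c]=(xs.mean()+u-14,ys.mean()+v-12); print(c,P[c],len(xs))
X,r=tri(list(P.items()));print(X,r,atz('top',P['top'],.202))
im=cv2.imread('pics/top0.png');m=im.max(2)<45
ys,xs=np.nonzero(m[165:212,340:365]);b=(xs.mean()+340,ys.mean()+165);print(b,len(xs),atz('top',b,.322))
print('shift to above tab',shift([X[0],X[1],.40]))
E
python3 -m handwheel '[[[0,0,-6],[0,0,0]],[[0,0,-12],[0,0,0]],[[0,0,-17],[0,0,0]],[[0,0,-17],[0,0,0.16]],[[0,0,-17],[0,0,0.32]]]' 1 60
```

```text
scene (np.float64(236.58), np.float64(211.88)) 50
top (np.float64(218.55844155844156), np.float64(174.0)) 77
[0.6057437  0.20254056 0.19916831] [np.float64(0.0003678796562787622), np.float64(0.00036787965627883845)] [0.60543408 0.20233035 0.202     ]
(np.float64(351.47222222222223), np.float64(187.94444444444446)) 252 [ 0.55472735 -0.11849456  0.322     ]
shift to above tab [ 63.84675159 -60.70264462 -16.87144033]
t: 1.52
tool_pos: [0.2148, -0.5872, 0.4027]
tool_rot: [3.139, 0.04, 0.001]
contact_force: [-0.0, 0.2, -0.5]
opening: -0.0
grip_force: 0.0
```

```bash
python3 -m handwheel '[[[2.9,-5.5,0],[0,0,0.1]],[[5.8,-11,0],[0,0,0.18]],[[8.7,-16.5,0],[0,0,0.18]],[[11.6,-22,0],[0,0,0.18]],[[14.5,-27.5,0],[0,0,0.18]]]'
python3 - <<'E'
from h import *
print(shift([.6055,.2025,.4]))
E
```

```text
t: 2.15
tool_pos: [0.3517, -0.3057, 0.4015]
tool_rot: [3.132, -0.235, 0.001]
contact_force: [1.2, -0.2, -0.2]
opening: 0.0001
grip_force: 0.0
[ 17.51839393 -54.03726743   0.14224497]
```

```bash
python3 -m handwheel '[[[1.8,-5.5,0],[0,0,0]],[[3.6,-11,0],[0,0,0]],[[5.4,-16.5,0],[0,0,0]],[[7.2,-22,0],[0,0,0]],[[9,-27,0],[0,0,0]]]'
python3 -m handwheel '[[[1.8,-5.5,0],[0,0,0]],[[3.6,-11,0],[0,0,0]],[[5.4,-16.5,0],[0,0,0]],[[7.2,-22,0],[0,0,0]],[[8.5,-27,0],[0,0,0]]]'
python3 -m handwheel '[[[0,0,0],[0,0,0]],[[0,0,0],[0,0,0]]]'
python3 - <<'E'
from h import *
print(shift([.6055,.2025,.4]), ctrl.get_obs()['q'])
E
```

```text
t: 2.78
tool_pos: [0.4809, -0.052, 0.4017]
tool_rot: [3.133, -0.233, 0.002]
contact_force: [0.9, -0.8, -0.3]
opening: 0.0001
grip_force: 0.0
t: 3.4
tool_pos: [0.6052, 0.2024, 0.4011]
tool_rot: [3.133, -0.233, -0.0]
contact_force: [0.8, -0.9, -0.4]
opening: 0.0001
grip_force: 0.0
t: 3.65
tool_pos: [0.6045, 0.2002, 0.4011]
tool_rot: [3.132, -0.234, -0.001]
contact_force: [-0.4, 0.1, 0.1]
opening: 0.0003
grip_force: 0.0
[ 0.06779743 -0.24231306  0.11420231] [ 2.03242897e-01  3.62404005e-02  1.35214593e+00 -4.58141173e-04
  1.75374930e+00  1.92303998e+00]
```

```bash
python3 -m handwheel '[[[0.1,-0.2,5],[0,0,0]],[[0.1,-0.2,10],[0,0,0]],[[0.1,-0.2,15],[0,0,0]],[[0.1,-0.2,18],[0,0,0]],[[0.1,-0.2,18],[0,0,0]]]'
python3 - <<'E'
from h import *
def crop(c,u,v,s,n):
    im=ctrl.get_image(c); return cv2.resize(im[v-40:v+40,u-50:u+50],(500,400),interpolation=cv2.INTER_CUBIC)
cv2.imwrite('pics/c1.png',np.vstack([crop('scene',237,205,0,0),crop('top',219,175,0,0)])[:, :][::1][:800].reshape(800,500,3)[:, :].copy() if 0 else np.hstack([cv2.resize(crop('scene',237,205,0,0),(400,320)),cv2.resize(crop('top',219,175,0,0),(400,320))]))
E
```

```text
t: 4.28
tool_pos: [0.604, 0.2005, 0.2183]
tool_rot: [3.131, -0.237, -0.009]
contact_force: [0.2, -0.0, 0.1]
opening: -0.0001
grip_force: 0.0
```

View pics/c1.png

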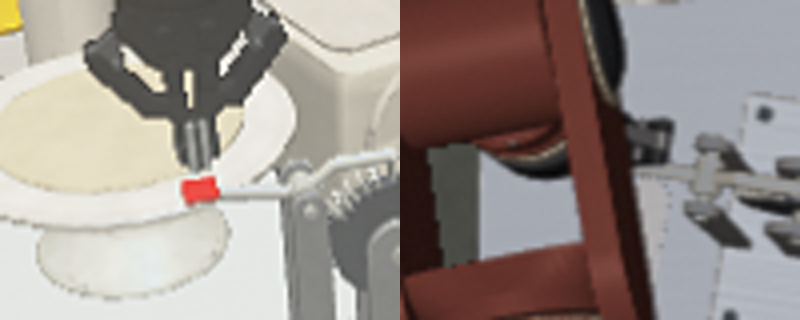

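The shut fingertips stand right above the red tab (left crop, ~(198,185)), so I can press now.

```bash
python3 -m handwheel '[[[0,0,1],[0,0,0]],[[0,0,1.7],[0,0,0]],[[0,0,2.4],[0,0,0]],[[0,-0.1,3.1],[0,0,0]],[[0,-0.1,3.5],[0,0,0]]]'
python3 -m handwheel '[[[0,0,0.2],[0,0,0]],[[0,0,0.3],[0,0,0]],[[0,0,0.3],[0,0,0]]]'
```

```text
t: 5.0
tool_pos: [0.6065, 0.2041, 0.1864]
tool_rot: [-3.131, 0.233, -0.002]
contact_force: [1.7, 5.1, 3.2]
opening: 0.0004
grip_force: 2.4
t: 5.38
tool_pos: [0.6061, 0.2033, 0.1834]
tool_rot: [-3.133, 0.234, -0.0]
contact_force: [1.2, 4.8, 1.7]
opening: -0.0001
grip_force: 2.1
```

```bash
python3 -m handwheel '[[[0,0,0.3],[0,0,0]],[[0,0,0.5],[0,0,0]],[[0,0,0.5],[0,0,0]],[[0,0,0.5],[0,0,0]]]'
```

```text
t: 5.88
tool_pos: [0.6066, 0.2034, 0.182]
tool_rot: [-3.132, 0.234, -0.003]
contact_force: [-4.1, 2.9, 15.3]
opening: 0.0001
grip_force: 7.3
```

```bash
python3 -m handwheel '[[[0,0,-5],[0,0,0]],[[0,0,-11],[0,0,0]],[[0,0,-17],[0,0,0]],[[0,0,-22.3],[0,0,0]],[[0,0,-22.3],[0,0,0]]]'
python3 -m handwheel '[[[0,6,0],[0,0,0]],[[-0.2,12,0],[0,0,0]],[[-0.4,18,0],[0,0,0]],[[-0.4,24,0],[0,0,0]],[[-0.4,28,0],[0,0,0]]]'
python3 -m handwheel '[[[0,3.7,0],[0,0,0]],[[0,3.7,0],[0,0,0]],[[0,3.7,0],[0,0,0]]]'
python3 - <<'E'
from h import *
ims=[ctrl.get_image(c) for c in('scene','wrist')]
cv2.imwrite('pics/c2.png',np.hstack([cv2.resize(ims[0][100:270,200:413],(400,320),interpolation=cv2.INTER_CUBIC),cv2.resize(ims[1],(400,320))]))
print([(c,d['score'],d['position']) for c in('scene','wrist') for q in['bar_grip'] for d in ctrl.landmark_of(c,q)])
print(atz('wrist',ctrl.landmark_of('wrist','bar_grip')[0]['position'],.322))
print(shift([.5545,-.1165,.335]))
E
```

```text
t: 6.5
tool_pos: [0.607, 0.2021, 0.407]
tool_rot: [3.132, -0.236, 0.012]
contact_force: [0.6, 0.1, 0.0]
opening: -0.0002
grip_force: 0.0
t: 7.12
tool_pos: [0.5586, -0.0761, 0.3981]
tool_rot: [3.131, -0.239, -0.009]
contact_force: [0.1, 0.5, 0.4]
opening: 0.0003
grip_force: 0.0
t: 7.5
tool_pos: [0.5543, -0.1097, 0.3993]
tool_rot: [-3.132, 0.235, 0.006]
contact_force: [-0.1, -0.1, 0.6]
opening: 0.0002
grip_force: 0.0
[('wrist', 0.81, [332.0, 200.5])]
[ 0.5575144  -0.11897878  0.322     ]
[0.06849205 0.7627501  6.61050375]
```

View pics/c2.png

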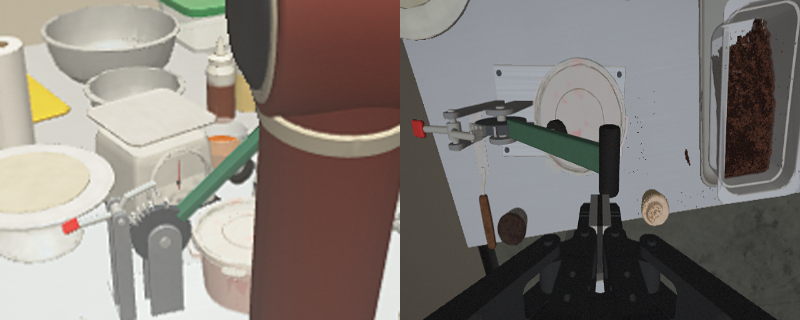

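The tab is down (left crop (72,228), tilted). The bar lies under the gripper at about (0.556,-0.118), so I'll approach and push along the arc.

```bash
python3 -m handwheel '[[[0.1,0.8,3],[0,0,0]],[[0.1,0.8,5.5],[0,0,0]],[[0.1,0.8,6.2],[0,0,0]],[[0.1,0.8,6.2],[0,0,0]]]'
python3 -m handwheel '[[[0,0.6,0.8],[0,0,0]],[[0,1.2,1.6],[0,0,0]],[[0,1.9,2.5],[0,0,0]],[[0,2.5,3.3],[0,0,0]],[[0,2.5,3.3],[0,0,0]]]'
```

```text
t: 8.25
tool_pos: [0.5548, -0.1174, 0.3394]
tool_rot: [-3.133, 0.233, 0.0]
contact_force: [0.1, -0.9, 1.7]
opening: -0.0001
grip_force: 0.0
t: 8.88
tool_pos: [0.5511, -0.1441, 0.3071]
tool_rot: [3.13, -0.236, 0.003]
contact_force: [-0.3, -1.9, 1.8]
opening: -0.0003
grip_force: 1.4
```

```bash
python3 -m handwheel '[[[0,0.7,1.1],[0,0,0]],[[0,1.3,2.2],[0,0,0]],[[0,1.9,3.4],[0,0,0]],[[0,2.4,4.6],[0,0,0]],[[0,2.4,4.6],[0,0,0]]]'
python3 -m handwheel '[[[0,0.4,1.1],[0,0,0]],[[0,0.8,2.2],[0,0,0]],[[0,1.2,3.4],[0,0,0]],[[0,1.6,4.6],[0,0,0]],[[0,1.6,4.6],[0,0,0]]]'
```

```text
t: 9.5
tool_pos: [0.5473, -0.1705, 0.2622]
tool_rot: [3.124, -0.238, 0.003]
contact_force: [-2.5, -8.9, 6.7]
opening: -0.0001
grip_force: 4.3
t: 10.12
tool_pos: [0.545, -0.187, 0.2161]
tool_rot: [3.123, -0.237, 0.003]
contact_force: [-2.1, -10.6, 7.4]
opening: 0.0001
grip_force: 4.7
```

```bash
python3 -m handwheel '[[[0,0.3,1.3],[0,0,0]],[[0,0.5,2.6],[0,0,0]],[[0,0.6,3.9],[0,0,0]],[[0,0.7,5],[0,0,0]],[[0,0.7,5],[0,0,0]]]'
python3 -m handwheel '[[[0,0.1,0.6],[0,0,0]],[[0,0.1,1.2],[0,0,0]],[[0,0.1,1.6],[0,0,0]],[[0,0.1,1.6],[0,0,0]]]'
```

```text
t: 10.75
tool_pos: [0.5437, -0.1889, 0.1636]
tool_rot: [-3.132, 0.235, 0.002]
contact_force: [-0.1, -0.6, 0.4]
opening: -0.0002
grip_force: 0.0
t: 11.25
tool_pos: [0.5438, -0.1896, 0.1512]
tool_rot: [-3.133, 0.233, 0.002]
contact_force: [-9.3, 2.8, 16.8]
opening: -0.0
grip_force: 8.7
```

```bash
python3 -m handwheel '[[[0,0,0.2],[0,0,0]],[[0,0,0.3],[0,0,0]],[[0,0,0.3],[0,0,0]]]'
python3 -m handwheel '[[[0,0,-3],[0,0,0]],[[0,0,-8],[0,0,0]],[[0,0,-14],[0,0,0]],[[0,0,-19],[0,0,0]],[[0,0,-19],[0,0,0]]]'
python3 -m handwheel '[[[0,6,0],[0,0,0]],[[0,12,0],[0,0,0]],[[0,18,0],[0,0,0]],[[0,24,0],[0,0,0]],[[0,24,0],[0,0,0]]]'
python3 - <<'E'
from h import *
ims=[ctrl.get_image(c) for c in('scene','top')]
cv2.imwrite('pics/c3.png',np.hstack([cv2.resize(ims[0][140:300,200:400],(400,320),interpolation=cv2.INTER_CUBIC),cv2.resize(ims[1][110:290,190:415],(400,320),interpolation=cv2.INTER_CUBIC)]))
L={c:ctrl.landmark_of(c,'bar_grip') for c in('scene','top')};print(L)
if all(L.values()): print(tri([(c,L[c][0]['position']) for c in L]))
d=ctrl.landmark_of('top','tub');print(d, d and atz('top',d[0]['position'],.01))
E
```

```text
t: 11.62
tool_pos: [0.5439, -0.1897, 0.1511]
tool_rot: [-3.133, 0.233, 0.002]
contact_force: [-15.9, 5.3, 29.5]
opening: -0.0
grip_force: 14.4
t: 12.25
tool_pos: [0.5458, -0.1904, 0.3406]
tool_rot: [3.13, -0.233, 0.014]
contact_force: [-0.1, 0.4, 0.7]
opening: -0.0001
grip_force: 0.0
t: 12.88
tool_pos: [0.5065, -0.4302, 0.331]
tool_rot: [-3.129, 0.241, 0.006]
contact_force: [0.5, 1.1, -0.1]
opening: -0.0003
grip_force: 0.0
{'scene': [], 'top': [{'position': [369.3, 202.3], 'score': 0.88}]}
[{'position': [326.3, 203.8], 'score': 0.97}] [ 0.5504122  -0.07238326  0.01      ]
```

View pics/c3.png

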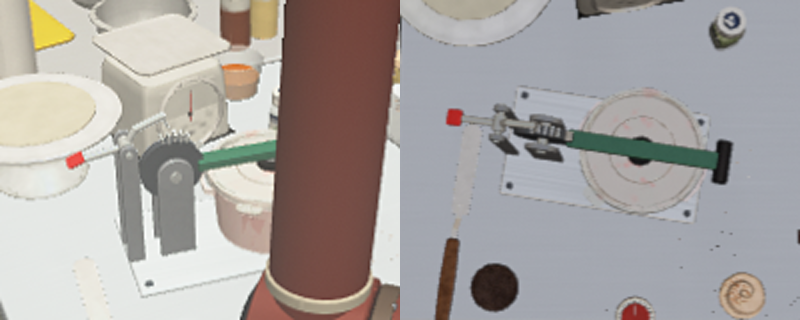

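The arm lies level on the lid: the bar stopped firmly at 0.151 m, against an expected 0.152 m. The red tab at (75,160) is still down, and the tub and small items are in place.

```bash
python3 -c "
from station import ctrl
print(ctrl.finish_job())"
```

```text
the job is handed in; nothing more can be done
None
```

I pressed the pawl down to its stop and pushed the arm down until its pad stopped on the lid; in the last pictures the tub, cupcakes and spice jar stood where they were, and I handed the job in at about 13 s, but the hand-in returned no verdict.

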